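# Egg steamer: snap the tank flap shut, set on the nested lids, lift away the outer lid

## Task

Get the egg steamer ready to cook: first press the orange water-tank flap down until it snaps and stays shut by itself, and let go of it. Then pick up the nested lid pair from the tray by the white inner lid's wide rim, both lids together, set it fully home on the red pot and let go. Last, take the blue outer lid by its black knob and lift it alone, leaving the white vented lid seated on the pot: finish still holding the outer lid, level and still, about 8 cm above where it sat; drop nothing and leave everything else where it is.

Things in the scene. Friction and masses are not known exactly. Their poses are not given: they have to be found in the camera images.
- cooker: Egg steamer, fixed. Grey base 100 (x) x 190 (y, from -58 to +132 mm) x 18 mm high; on it a red open pot (58 mm outside, 50 mm bore, rim 84 mm above the surface, bore 62 mm deep, an egg in its lowest 44 mm) and a grey water tank (72 x 64 mm, centred 80 mm along +y, top 50 mm above the surface). Origin on the surface under the pot's axis, z up; yaw within 0.4 rad of 0.
- pot_rim (a point): Centre of the red pot's mouth, at rim height (84 mm above the surface).
- flap (a joint): Angle (rad) of the orange tank flap, 66 x 62 x 5 mm, hinged at the tank's far (+x) edge: 0 shut (top 55.5 mm above the surface), positive lifts its near edge; starts 0.4 to 0.75. A weak spring lifts it unless past its detent, which resists below 0.15 rad (up to 10 N pressing down at flap_press), then holds it under 0.03. Pressing the shut flap with 20 N is harmless.
- flap_press (a point): Point on the flap's top face, midway along it, 42 mm from the hinge axis: a good place to press straight down. Moves with the flap.
- flap_hinge (a point): Point on the flap's hinge axis, midway along it, 53 mm above the surface. The axis runs along the cooker's y.
- tray: Grey plastic tray, 210 (x) x 260 (y) mm, fixed; floor 4 mm thick, rim 11 mm above the surface. Origin: centre of the underside. Carries the lid pair (on its -y half) and the egg cup.
- inner_lid: White vented inner lid, 63 to 126 g, round. From its origin (centre of underside) up: plug 46 mm across, foot tapered, 0 to 15 mm; wide rim 68 mm across, 15 to 27 mm (grip here, fingertips about 3 mm below it); boss 42 mm across, 27 to 34 mm, with vents. Starts on its plug, origin 4 mm above the surface. Seated: origin at 69 mm, rim overhangs the pot by 5 mm, plug has 2 mm play.
- inner_seat (a point): Centre of the underside of the inner lid's wide rim, 15 mm above the inner lid's origin; coincides with pot_rim when seated.
- inner_nest (a point): Centre of the top of the inner lid's wide rim, 27 mm above the inner lid's origin: the outer lid's origin lies here when nested.
- outer_lid: Blue outer lid, 42 to 84 g, a cap 54 mm across (48 mm inside) and 14 mm high that sits loosely over the inner lid's boss, with a round black knob 20 mm across from 14 to 34 mm above its origin (centre of its lower edge). At the start it rests on the inner lid's wide rim; the pair is 61 mm high altogether.
- knob (a point): Middle of the outer lid's black knob, 24 mm above the outer lid's origin: grip here from above. The cap's top lies 10 mm below this point, so keep the fingertips no more than about 8 mm below it.
- egg_cup: White ceramic egg cup, 46 mm across, 52 mm high, on the tray, 95 mm or more from the lid pair; bystander. Origin: centre of the underside.
- glass_dish: Small green glass dish, 84 mm across, 30 mm high; bystander. Origin: centre of the underside.
- whisk: Whisk with steel handle and red silicone loops, 240 mm long, 46 mm high, lying; bystander. Origin: on the surface, about its middle.
- probe: Steel thermometer probe with round dial and spring clip, 150 mm long, 10 mm high, lying; bystander. Origin: on the surface at the inner end of the stem.
- mug: Blue ceramic mug, 82 mm across, 95 mm high; bystander. Origin: centre of the underside.
- salt_jar: Glass salt jar with steel cap, 48 mm across, 85 mm high; bystander. Origin: centre of the underside.
Not all that is in view belongs to the job. Of the things like the outer_lid, leave any that is yellow; of the rest the smaller one is meant.

How it is judged (in metres and radians):
On the way, in this order (a step that is already met when the one before it is completed fails the run):
1. the tank flap is snapped shut and stays shut with the fingers off it (value of joint flap below 0.05 rad and contact force between the fingers and flap below 0.1 N), for 0.3 s.
2. both lids, still nested, are seated on the pot and let go, the flap still shut (distance between inner_seat and pot_rim below 0.004 m and angle between inner_lid's own z axis and vertical below 0.06 rad and distance between outer_lid and inner_nest below 0.005 m and value of joint flap below 0.05 rad and contact force between the fingers and inner_lid below 0.1 N and contact force between the fingers and outer_lid below 0.1 N), for 0.2 s.
At the end, for the whole second after the job is handed in: Gripper holds the outer lid still, tilted under 0.3 rad, 50 mm or more above its nested place, within 60 mm of the pot axis, touching nothing else; inner lid seated (rim centre within 4 mm, tilt under 0.06 rad), fingers off it; flap under 0.05 rad (distance between inner_seat and pot_rim below 0.004 m and angle between inner_lid's own z axis and vertical below 0.06 rad and value of joint flap below 0.05 rad and z of outer_lid in the frame of inner_nest above 0.05 m and horizontal distance between outer_lid and pot_rim below 0.06 m and angle between outer_lid's own z axis and vertical below 0.3 rad and linear speed of outer_lid below 0.03 m/s and contact force between the fingers and outer_lid above 0.5 N and contact force between the fingers and inner_lid below 0.1 N and contact force between outer_lid and inner_lid below 0.05 N and contact force between outer_lid and cooker below 0.05 N); the arm keeps its last pose, push and grip.
It fails at once if the lids come apart (over 15 mm) while the inner lid is not seated on the pot (distance between outer_lid and inner_nest above 0.015 m and distance between inner_seat and pot_rim above 0.006 m).
It fails at once if a lid is dropped: falling faster than 0.4 m/s with no finger on either lid (linear speed of any of inner_lid, outer_lid above 0.4 m/s and contact force between the fingers and inner_lid below 0.05 N and contact force between the fingers and outer_lid below 0.05 N).
It fails at once if a bystander is moved more than 25 mm (distance of any of egg_cup, glass_dish, whisk, probe, mug, salt_jar from where it was at the start of the episode above 0.025 m).
It also fails if it takes over 72 s, if anything falls off the work surface, if the arm or the gripper's body presses on something with over 40 N, if the wrist force passes 120 N, or if a joint passes its speed limit or range.

## Robot

A 6-joint arm with a two-finger parallel gripper is mounted at the origin on the work surface. World frame = base frame: x ahead of the robot, y to its left, z up, the work surface at z = 0. Lengths are in mm, angles in rad, forces in N, time in s.
With the tool pointing down it reaches from about 400 to 825 mm from the base axis. Payload 7 kg.
Tool frame: the origin (TCP) lies on the mounting face of the last link; the fingertips stand 173 mm ahead of it and the grasp point (between the pads) lies 155 mm ahead of it (ctrl.nose_length is the distance from the TCP to the fingertips, in mm); z points along the fingers, y is the line along which they close (so a half turn about z gives the same grasp; the last joint's range is limited). The gripper opens to 85 mm and grips with 20 to 120 N. Pads are 22 mm wide; open, the fingers measure 114 mm over their backs; the gripper's body (76 mm by 85 mm) begins 54 mm behind the grasp point. The pads swing forward as they close: fully open they stand 13 mm farther back than shut.
Start: joints at [0.288, 0.359, 0.012, 0, -1.224, -0.288], TCP at [674.979, -0.018, 404.702] pointing down, gripper open.
Joint ranges: [-3.07, 3.07], [-1.43, 2.12], [-1.02, 1.25], [-3.03, 1.67], [-3.05, -0], [-3.03, 3.03]. Speed limits (rad/s): [2.39, 2.39, 3.01, 3.14, 3.14, 3.14].

## Interface

Orientations are given as a unit quaternion [x, y, z, w].
In Python, from cell import ctrl gives the robot as it stands. The module is installed in compiled form; this text tells all that it offers.
- The arm moves only by the shell command python3 -m pendant 'ROWS' [FORCE]. ROWS is JSON, a list of rows, each a list of 3 entries, a list of its own where there are three numbers: the finger opening in mm, from 0 to 85.4, then the shift along the tool's x, y, z in mm, then the turn about the tool's z in degrees. A call has 1 to 8 rows; each row is the pose to reach, as a shift and turn from the pose commanded when the call began, along the tool's axes at that moment; what a row does not reach only later rows make up. A row lasts 1/12 s, in which the tool goes at most 41.7 mm and 7.16 degrees, less where a joint would pass 70% of its speed; a pose out of reach is approached as far as the arm can. A call with a gripper value outside its range is refused whole. The fingers move at their own pace and stop on an object; FORCE is the grip in N (left out, the last holds). Time passes only in rows, so rows that repeat a pose let the fingers close. It gives the time, the measured TCP pose, the force, the opening and the grip force at its end, in the units of the state.
- ctrl.get_obs(): the state, without advancing time (a new reading comes with each control period).
- ctrl.read_camera(name): name is "scene" or "side" or "wrist"; returns a dict with "frame" (420x560x3 uint8, blue, green, red), "fx", "fy", "cx", "cy" (pixels), "k1" (the pictures are not rectified: a ray, as slopes to the right and down, at radius r is drawn at 1 + k1 r^2 times it, then the intrinsics apply), "R" (3x3) and "t" (3): a world point X has camera coordinates R X + t; the wrist camera has in their place "T_tool_cam" (4x4, takes a point from camera to tool coordinates, whose origin is the TCP and whose axes are the flange's). Camera axes: x right, y down, z forward; pixel columns grow to the right and rows downward; lengths in mm; the calibration is good to about 2 mm. A picture is of the moment at which its call begins: read the wrist's pose just before it. There is no depth.
- ctrl.finish_job(): hands the job in; it is judged then, once.
Trained networks look in a picture, given as the dict that the camera call returned (one of the last four; its "shot" number tells which), for a name from the list of things; names that differ only in an ending like _2 or _b are one class to them, and where a whole thing is asked for, a point or a joint stands for the part that bears it (a point fixed in the world has none). Each returns a list of dicts, best first, with "conf" (0 to 1); they miss things now and then, are a little off and sometimes report something else, mostly with a low value. They report only what shows in the picture. A call takes as long as a camera call. They do not tell look-alikes from the thing itself.
- ctrl.masks_of(picture, name): "mask" (420x560 bool, what is visible of it) and "xy" ([column, row] as shares, 0 to 1, of the picture: columns of its width, rows of its height, amid what is visible of it).
- ctrl.landmark_of(picture, name): "xy" ([column, row] as shares, 0 to 1, of the picture: columns of its width, rows of its height: a listed point, or the origin of a listed thing).
The state is a dict: "clock": time; "joints": joint angles; "dq": joint speeds; "effort": joint torques, N m; "ee_pos": TCP position; "ee_rot": TCP orientation; "ft_force": force on the tool from outside, world axes, zero at the start; "torque": the same for the moment, N m; "grip_width": opening from 0.0 (shut) to 1.0 (fully open); "finger_force": force on a finger pad.
Only numpy, scipy, OpenCV 4.12 (cv2) and the standard library are available. Lean on these libraries where they do the work, as an engineer would, in place of code of your own. Each camera call takes 0.05 s, during which the arm holds its last target. There are 200 camera calls.

## Working session

There is one attempt and no reset: what is moved stays moved. The work goes in short steps, Python scripts to look and compute and a shell command to move; the robot and the scene stay as the last step left them, time stands still between calls to the robot, and variables do not carry over. Pictures are saved under pics/ and viewed, at most 11 in all, crops included, and the job is handed in when it is done.

```bash
mkdir -p pics
cat > h.py <<'E'
import numpy as np, cv2
from cell import ctrl
from scipy.spatial.transform import Rotation as Ro
def cam(name):
    o=ctrl.get_obs(); p=ctrl.read_camera(name)
    if name=="wrist":
        T=np.eye(4); T[:3,:3]=Ro.from_quat(o["ee_rot"]).as_matrix(); T[:3,3]=o["ee_pos"]
        C=T@np.array(p["T_tool_cam"]); p["C"]=C[:3,3]; p["Rw"]=C[:3,:3]
    else:
        R=np.array(p["R"]); p["Rw"]=R.T; p["C"]=-R.T@np.array(p["t"])
    return p
def ray(p,uv):
    d=np.array([(uv[0]-p["cx"])/p["fx"],(uv[1]-p["cy"])/p["fy"]]); s=d.copy()
    for _ in range(20): s=d/(1+p["k1"]*(s@s))
    v=p["Rw"]@np.array([s[0],s[1],1]); return v/np.linalg.norm(v)
def atz(p,uv,z):
    v=ray(p,uv); return p["C"]+v*(z-p["C"][2])/v[2]
def proj(p,X):
    c=p["Rw"].T@(np.array(X)-p["C"]); s=c[:2]/c[2]; s=s*(1+p["k1"]*(s@s)); return np.array([s[0]*p["fx"]+p["cx"],s[1]*p["fy"]+p["cy"]])
def px(d): return np.array(d["xy"])*[560,420]
def tri(L):
    A=0;b=0
    for p,uv in L:
        v=ray(p,uv); M=np.eye(3)-np.outer(v,v); A=A+M; b=b+M@p["C"]
    X=np.linalg.solve(A,b); return X,[np.round(proj(p,X)-uv,1) for p,uv in L]
E
python3 - <<'E'
from h import *
for c in ["scene","side","wrist"]:
    p=cam(c); cv2.imwrite(f"pics/{c}0.png",p["frame"]); print(c,p["C"].round())
    for n in ["cooker","pot_rim","flap_press","flap_hinge","tray","inner_lid","outer_lid","knob","inner_seat","inner_nest","egg_cup","glass_dish","whisk","probe","mug","salt_jar"]:
        print(n,[(px(d).round(1).tolist(),round(d["conf"],2)) for d in ctrl.landmark_of(p,n)][:4])
print(ctrl.get_obs())
E
```

```text
scene [1058. -837.  837.]
cooker [([309.8, 190.4], 0.97)]
pot_rim [([312.7, 174.1], 0.74), ([233.1, 261.5], 0.73)]
flap_press [([328.9, 164.5], 0.54)]
flap_hinge [([330.8, 173.7], 0.74)]
tray [([248.1, 264.9], 0.86), ([327.0, 164.0], 0.49)]
inner_lid [([235.0, 267.3], 0.64), ([347.0, 264.7], 0.24)]
outer_lid [([187.9, 245.3], 0.96), ([235.0, 260.3], 0.75), ([156.3, 256.9], 0.67)]
knob [([156.2, 255.0], 0.69), ([182.6, 236.0], 0.64), ([234.0, 252.5], 0.59)]
inner_seat [([232.2, 263.7], 0.51), ([313.2, 307.7], 0.27)]
inner_nest [([232.8, 262.8], 0.53), ([311.9, 170.9], 0.32)]
egg_cup [([286.5, 261.0], 0.64)]
glass_dish [([313.8, 310.1], 0.75), ([236.6, 254.3], 0.4)]
whisk [([159.9, 316.4], 0.56)]
probe []
mug [([368.5, 228.3], 0.59), ([233.3, 262.6], 0.4)]
salt_jar [([345.1, 264.5], 0.8), ([333.2, 171.8], 0.34)]
side [481. 841. 751.]
cooker [([271.4, 309.2], 0.89)]
pot_rim [([290.6, 188.8], 0.65), ([271.0, 280.8], 0.59)]
flap_press [([258.9, 313.6], 0.91), ([290.1, 180.0], 0.33)]
flap_hinge [([246.7, 319.7], 0.74)]
tray [([288.0, 199.9], 0.93)]
inner_lid [([289.2, 192.7], 0.7)]
outer_l
[... 845 characters left out ...]
 array([ 2.88101944e-01,  3.58559944e-01,  1.19223789e-02,  5.84096956e-06,
       -1.22407919e+00, -2.88104828e-01]), 'dq': array([-3.43027517e-04, -1.49235332e-03, -3.03097264e-04, -1.33712997e-03,
        1.12221706e-03,  1.25645236e-05]), 'effort': array([ 5.32214017e-04, -5.82969868e+01,  2.93651229e+01,  6.94172412e+00,
       -7.48091134e-04,  7.07913591e-05]), 'ee_pos': array([ 6.74982983e+02, -1.69161547e-02,  4.04738978e+02]), 'ee_rot': array([-7.07106462e-01,  7.07107099e-01, -2.13928289e-05,  3.36545927e-05]), 'ft_force': array([-0.22513388,  0.07591557, -1.11320412]), 'torque': array([-0.01343702,  0.00419765,  0.01063084]), 'finger_force': 0.0, 'grip_width': 0.9982109561894341}
```

View pics/scene0.png

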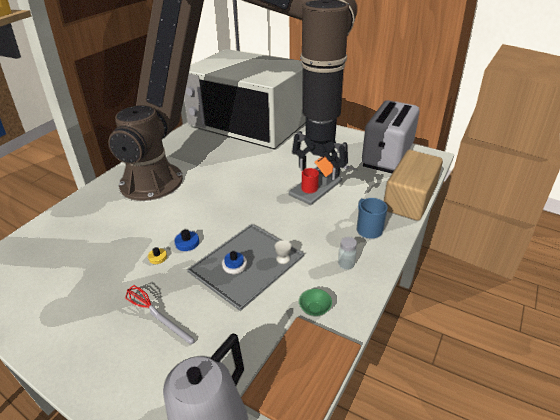

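View pics/side0.png

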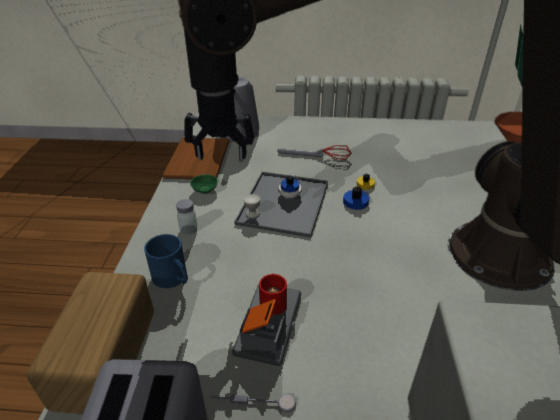

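```bash
cat > m.py <<'E'
from h import *
P={k:cam(k) for k in ["scene","side"]}
pts={"pot_rim":((312.7,174.1),(271,280.8)),"press":((328.9,164.5),(258.9,313.6)),"hinge":((330.8,173.7),(246.7,319.7)),"inner_lid":((235,267.3),(289.2,192.7)),"knob":((234,252.5),(289.3,180.8)),"cooker":((309.8,190.4),(271.4,309.2)),
"nest":((232.8,262.8),(288.4,187.6)),"tray":((248.1,264.9),(288,199.9)),"eggcup":((286.5,261),(250.5,215.6)),"mug":((368.5,228.3),(170.1,272.5)),"salt":((345.1,264.5),(186.2,228.9)),"dish":((313.8,310.1),(204.4,191.8)),"whisk":((159.9,316.4),(315.2,156.7)),
"lidA":((187.9,245.3),(356.5,201.4)),"lidB":((156.3,256.9),(366,182.1))}
for k,(a,b) in pts.items():
    X,r=tri([(P["scene"],a),(P["side"],b)]); print(k,X.round(1),[list(map(float,q)) for q in r])
E
python3 m.py
```

```text
pot_rim [551.  211.3  82.4] [[-1.6, -0.4], [-2.5, 0.8]]
press [569.  296.4  79.4] [[-2.1, -0.5], [-3.8, 1.1]]
hinge [588.9 287.5  51.1] [[-0.3, -0.1], [-0.5, 0.1]]
inner_lid [ 531.4 -213.     9.7] [[-0.4, -0.2], [-0.3, 0.2]]
knob [ 529.5 -204.9   57.7] [[0.3, 0.1], [0.2, -0.1]]
cooker [544.7 219.5   6.5] [[0.1, 0.0], [0.2, -0.1]]
nest [ 531.2 -215.5   27.7] [[0.7, 0.3], [0.6, -0.3]]
tray [ 542.1 -181.1    1.5] [[-3.6, -1.5], [-3.5, 1.5]]
eggcup [ 635.3 -111.4   -2.3] [[-1.1, -0.3], [-1.1, 0.4]]
mug [793.8 127.4   6.2] [[-0.2, -0.0], [-0.2, 0.0]]
salt [ 7.935e+02 -4.310e+01 -7.000e-01] [[1.2, 0.1], [1.2, -0.2]]
dish [ 785.  -225.5   -6.8] [[0.5, 0.1], [0.4, -0.1]]
whisk [ 457.4 -441.9   -1.1] [[-0.6, -0.3], [-0.5, 0.3]]
lidA [ 340.  -197.6   -4.1] [[-1.6, -0.9], [-1.7, 1.0]]
lidB [ 303.2 -289.9    4.9] [[-0.6, -0.4], [-0.6, 0.4]]
```

The scene view shows the nested pair on the tray at (234,260). There is a larger blue decoy at (187,241) and a yellow one at (157,256). The cooker's red pot is at (311,180) and its orange flap at (326,166). The side view agrees: pair at (289,187), pot (272,290), raised flap (260,316). Next I move over the cooker for a close look.

```bash
python3 -m pendant '[[0,[-330,115,0],0],[0,[-330,115,0],0],[0,[-330,115,0],0],[0,[-330,115,0],0],[0,[-330,115,0],0],[0,[-330,115,0],0],[0,[-330,115,0],0],[0,[-330,115,0],0]]'
python3 -m pendant '[[0,[0,0,0],0],[0,[0,0,0],0],[0,[0,0,0],0]]'
python3 - <<'E'
from h import *
p=cam("wrist"); cv2.imwrite("pics/w1.png",p["frame"])
for n in ["pot_rim","flap_press","flap_hinge","cooker"]:
    for d in ctrl.landmark_of(p,n)[:2]:
        print(n,px(d).round(1),round(d["conf"],2),[atz(p,px(d),z).round(1) for z in (0,53,84,75)])
print(ctrl.get_obs()["ee_pos"], ctrl.get_obs()["ee_rot"])
E
```

```text
clock: 3.32
ee_pos: [564.2, 316.5, 405.1]
ee_rot: [0.707, -0.707, 0.0, -0.0]
ft_force: [2.2, -0.1, -0.4]
grip_width: -0.003
finger_force: 0.0
clock: 3.57
ee_pos: [565.1, 315.1, 404.6]
ee_rot: [0.708, -0.707, 0.0, 0.0]
ft_force: [0.6, -0.7, -0.1]
grip_width: 0.002
finger_force: 0.0
pot_rim [310.2  60.3] 0.56 [array([536.2, 215.7,   0. ]), array([540.2, 218.2,  53. ]), array([542.5, 219.7,  84. ]), array([541.9, 219.3,  75. ])]
flap_press [289.4 162.5] 0.73 [array([555.6, 317.2,   0. ]), array([556.9, 305.4,  53. ]), array([557.6, 298.5,  84. ]), array([557.4, 300.5,  75. ])]
flap_press [332.  259.9] 0.22 [array([505.7, 431.2,   0. ]), array([514. , 403.2,  53. ]), array([518.9, 386.8,  84. ]), array([517.5, 391.5,  75. ])]
flap_hinge [251.7 148.7] 0.87 [array([594.7, 302.6,   0. ]), array([590.4, 292.9,  53. ]), array([587.9, 287.1,  84. ]), array([588.7, 288.8,  75. ])]
cooker [303.1  63.7] 0.67 [array([543. , 218.9,   0. ]), array([546., 221.,  53.]), array([547.8, 222.2,  84. ]), array([547.3, 221.8,  75. ])]
cooker [330.7 256.7] 0.64 [array([507.4, 427. ,   0. ]), array([515.5, 399.6,  53. ]), array([520.2, 383.6,  84. ]), array([518.9, 388.3,  75. ])]
[565.78334409 313.59172606 404.83349239] [-7.06527508e-01  7.07685575e-01 -2.42768833e-05  8.26562447e-05]
```

View pics/w1.png

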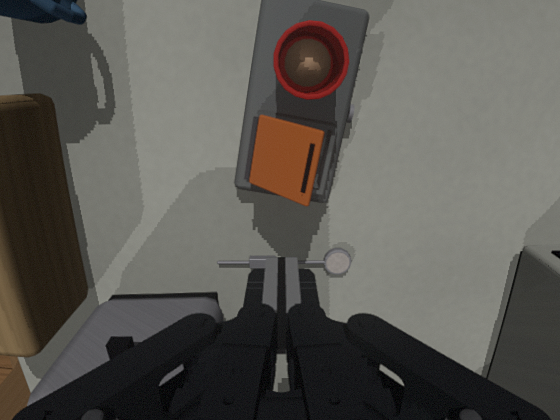

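The wrist view shows the pot mouth at (311,60), the flap centred at about (289,160) with its hinge edge on the left, and the probe at (285,262). Cooker yaw is about -0.17. Next I press at about (551,300).

```bash
python3 -m pendant '[[0,[14,14,20],0],[0,[14,14,60],0],[0,[14,14,100],0],[0,[14,14,120],0],[0,[14,14,140],0],[0,[14,14,150],0],[0,[14,14,155],0],[0,[14,14,160],0]]'
python3 -m pendant '[[0,[0,0,4],0],[0,[0,0,8],0],[0,[0,0,11],0],[0,[0,0,14],0],[0,[0,0,16],0],[0,[0,0,16],0]]'
```

```text
clock: 4.48
ee_pos: [551.8, 300.5, 245.0]
ee_rot: [-0.707, 0.707, -0.0, 0.0]
ft_force: [-0.6, -0.7, 1.0]
grip_width: -0.0
finger_force: 0.3
clock: 4.98
ee_pos: [551.4, 301.1, 229.0]
ee_rot: [0.707, -0.707, -0.0, -0.001]
ft_force: [-0.6, 1.0, 1.5]
grip_width: -0.002
finger_force: 0.7
```

```bash
python3 -m pendant '[[0,[0,0,1],0],[0,[0,0,2],0],[0,[0,0,3],0],[0,[0,0,3],0]]'
python3 -m pendant '[[0,[0,0,-20],0],[0,[0,0,-60],0],[0,[0,0,-100],0],[0,[0,0,-140],0],[0,[0,0,-170],0],[0,[-14,0,-180],0],[0,[-14,0,-180],0],[0,[-14,0,-180],0]]'
python3 - <<'E'
from h import *
p=cam("wrist"); cv2.imwrite("pics/w2.png",p["frame"])
q=cam("side")
for pp in (p,q):
  for n in ["pot_rim","flap_press","flap_hinge","cooker"]:
    for d in ctrl.landmark_of(pp,n)[:1]:
        print(n,px(d).round(1),round(d["conf"],2),[atz(pp,px(d),z).round(1) for z in (0,53,84,75)])
f=p["frame"].astype(int); m=((f[...,2]>110)&(f[...,1]<60)&(f[...,0]<60)).astype(np.uint8); m[140:]=0
c=max(cv2.findContours(m,cv2.RETR_EXTERNAL,cv2.CHAIN_APPROX_NONE)[0],key=cv2.contourArea)
e=cv2.fitEllipse(c); print("ellipse",e,atz(p,e[0],84))
print(ctrl.get_obs()["ee_pos"])
cv2.imwrite("pics/c2.png",cv2.resize(np.hstack([p["frame"][0:230,190:390],q["frame"][230:400,190:390].repeat(1,0) if 0 else cv2.copyMakeBorder(q["frame"][230:400,190:390],0,60,0,0,0)]),None,fx=1.9,fy=1.9))
E
```

```text
clock: 5.32
ee_pos: [551.4, 301.1, 228.3]
ee_rot: [0.707, -0.707, 0.0, -0.001]
ft_force: [-7.7, -1.4, 18.9]
grip_width: 0.0
finger_force: 9.6
clock: 5.98
ee_pos: [551.1, 314.9, 406.0]
ee_rot: [0.707, -0.707, -0.0, -0.001]
ft_force: [-0.8, -0.6, -0.9]
grip_width: 0.003
finger_force: 0.0
pot_rim [292.5  59.5] 0.68 [array([539.5, 215.3,   0. ]), array([541.1, 217.9,  53. ]), array([542. , 219.4,  84. ]), array([541.7, 218.9,  75. ])]
flap_press [285.  157.7] 0.66 [array([546.5, 312.8,   0. ]), array([547.1, 301.6,  53. ]), array([547.4, 295.1,  84. ]), array([547.3, 297. ,  75. ])]
flap_hinge [236.4 148. ] 0.83 [array([597. , 302.5,   0. ]), array([590.4, 292.8,  53. ]), array([586.6, 287.1,  84. ]), array([587.7, 288.7,  75. ])]
cooker [288.3  61.2] 0.92 [array([543.6, 216.9,   0. ]), array([544.6, 219.2,  53. ]), array([545.1, 220.6,  84. ]), array([545. , 220.2,  75. ])]
pot_rim [271.5 281. ] 0.95 [array([552.8, 131.1,   0. ]), array([547.7, 181.3,  53. ]), array([544.8, 210.6,  84. ]), array([545.7, 202.1,  75. ])]
flap_press [265.8 324.4] 0.85 [array([554.1, 255.8,   0. ]), array([548.9, 297.1,  53. ]), array([546. , 321.3,  84. ]), array([546.8, 314.3,  75. ])]
flap_hinge [245.1 320.5] 0.96 [array([598.7, 248.9,   0. ]), array([590.5, 290.7,  53. ]), array([585.6, 315.2,  84. ]), array([587. , 308.1,  75. ])]
cooker [270.4 309.3] 0.75 [array([547.9, 214.8,   0. ]), array([543.2, 259. ,  53. ]), array([540.5, 284.9,  84. ]), array([541.3, 277.4,  75. ])]
ellipse ((292.5045471191406, 58.70130920410156), (73.71609497070312, 77.0179443359375), 3.2735610008239746) [541.96087069 218.7962433   84.        ]
[551.34084026 314.64647313 405.30503507]
```

View pics/c2.png

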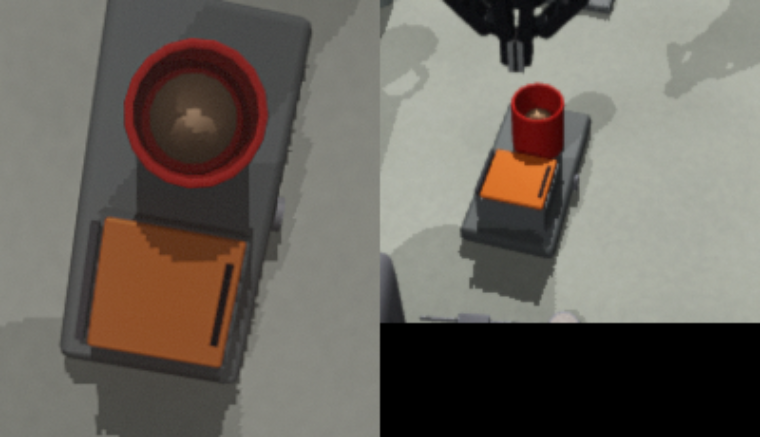

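The flap lies flat and shut in both crops, and the pot centre is at about (542,219). Next I go and look at the lid pair.

```bash
python3 -m pendant '[[85,[430,14,0],0],[85,[430,14,0],0],[85,[430,14,0],0],[85,[430,14,0],0],[85,[430,14,0],0],[85,[430,14,0],0],[85,[430,14,0],0],[85,[430,14,0],0]]' | grep -E "clock|pos"
python3 -m pendant '[[85,[40,0,0],0],[85,[80,0,0],0],[85,[100,0,0],0],[85,[100,0,0],0],[85,[100,0,0],0],[85,[100,0,0],0]]'
cat > lk.py <<'E'
from h import *
import sys
p=cam("wrist"); cv2.imwrite(f"pics/{sys.argv[1]}.png",p["frame"])
for n,zs in [("knob",[55]),("inner_lid",[4]),("outer_lid",[31]),("inner_nest",[31]),("inner_seat",[19]),("egg_cup",[0])]:
    for d in ctrl.landmark_of(p,n)[:2]: print(n,px(d).round(1),round(d["conf"],2),[atz(p,px(d),z).round(1) for z in zs])
f=p["frame"]; hsv=cv2.cvtColor(f,cv2.COLOR_BGR2HSV)
for nm,m,z in [("blue",cv2.inRange(hsv,(105,120,60),(130,255,255)),31)]:
    for c in cv2.findContours(m,cv2.RETR_EXTERNAL,cv2.CHAIN_APPROX_NONE)[0]:
        if cv2.contourArea(c)>800: e=cv2.fitEllipse(cv2.convexHull(c)); print(nm,e,atz(p,e[0],z).round(1))
print(ctrl.get_obs()["ee_pos"],ctrl.get_obs()["clock"],ctrl.nose_length)
E
python3 lk.py w3
```

```text
clock: 7.15
ee_pos: [539.9, -20.3, 406.1]
clock: 7.65
ee_pos: [540.4, -118.3, 405.7]
ee_rot: [-0.707, 0.707, 0.0, 0.0]
ft_force: [-0.0, 0.2, -0.4]
grip_width: 0.998
finger_force: 0.0
knob [295.5  62.8] 0.75 [array([ 527.7, -212.9,   55. ])]
knob [492.5  90.7] 0.67 [array([ 354.5, -193.5,   55. ])]
outer_lid [477.4  91.6] 0.92 [array([ 355.7, -191.7,   31. ])]
outer_lid [295.1  73. ] 0.82 [array([ 527.1, -205.1,   31. ])]
egg_cup [194.9 167.2] 0.62 [array([ 631., -111.,    0.])]
blue ((483.80303955078125, 90.93741607666016), (72.60371398925781, 76.82562255859375), 33.395118713378906) [ 349.4 -192.5   31. ]
blue ((293.0393371582031, 66.91011047363281), (60.746273040771484, 63.12077713012695), 6.453092098236084) [ 529.  -210.4   31. ]
[ 540.55931179 -117.68460561  405.74590432] 8.0 173.4
```

View pics/w3.png

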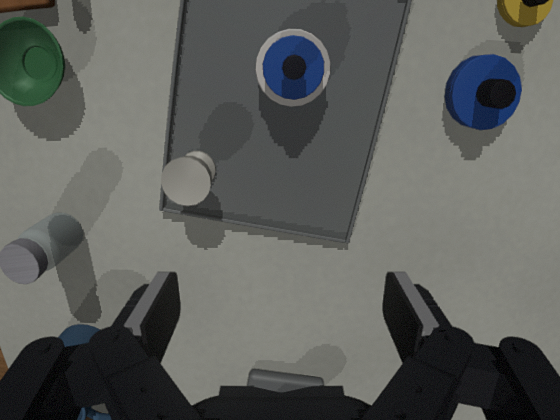

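The wrist view shows the pair at (293,67), giving (529,-210) in the world. The egg cup is at (188,178), well clear. Next I go down, checking before I close.

```bash
python3 -m pendant '[[85,[40,11.5,0],0],[85,[80,11.5,20],0],[85,[92.5,11.5,50],0],[85,[92.5,11.5,85],0],[85,[92.5,11.5,120],0],[85,[92.5,11.5,150],0],[85,[92.5,11.5,165],0],[85,[92.5,11.5,165],0]]'
python3 lk.py w4
```

```text
clock: 8.67
ee_pos: [527.5, -210.5, 236.8]
ee_rot: [-0.707, 0.707, 0.003, -0.002]
ft_force: [-0.5, -0.1, -1.0]
grip_width: 0.997
finger_force: 0.0
knob [271.9 263.5] 0.79 [array([ 530. , -210.1,   55. ])]
outer_lid [276.5 244.6] 0.88 [array([ 527.9, -208.3,   31. ])]
blue ((580.2535400390625, 248.26788330078125), (113.33284759521484, 141.13792419433594), 72.16300201416016) [ 351.5 -203.2   31. ]
blue ((273.0389709472656, 248.5230712890625), (104.76912689208984, 106.45926666259766), 79.88198852539062) [ 529.8 -206.    31. ]
[ 529.45024835 -210.84549585  242.25834702] 9.0167 173.4
```

View pics/w4.png

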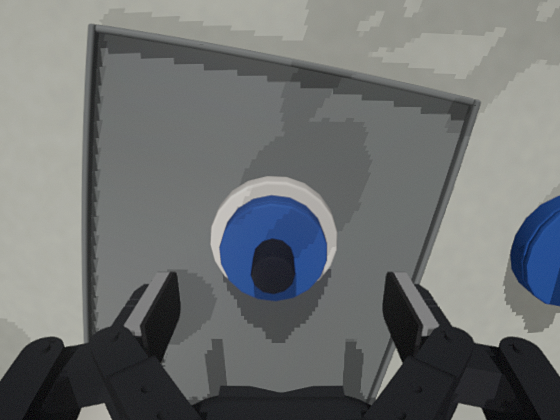

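The pair is centred between the fingers (knob at (272,264)). Next I go down and close on the rim.

```bash
python3 -m pendant '[[85,[0,0,15],0],[85,[0,0,35],0],[85,[0,0,48],0],[85,[0,0,56],0],[85,[0,0,60],0],[85,[0,0,60],0],[85,[0,0,60],0]]' | grep -E "pos|for"
python3 -m pendant '[[60,[0,0,0],0],[60,[0,0,0],0],[60,[0,0,0],0],[60,[0,0,0],0],[60,[0,0,0],0],[60,[0,0,0],0],[60,[0,0,0],0],[60,[0,0,0],0]]' 50
python3 - <<'E'
from h import *
for c in("scene","side"):
    p=cam(c)
    if c=="side": cv2.imwrite("pics/s5.png",cv2.resize(p["frame"][120:240,220:380],None,fx=4,fy=4))
E
```

```text
ee_pos: [529.3, -210.9, 181.4]
ft_force: [-0.4, 0.2, 0.4]
finger_force: 0.0
clock: 10.27
ee_pos: [529.4, -210.9, 182.2]
ee_rot: [0.707, -0.707, 0.001, -0.001]
ft_force: [-1.0, 1.2, 6.1]
grip_width: 0.775
finger_force: 54.1
```

View pics/s5.png

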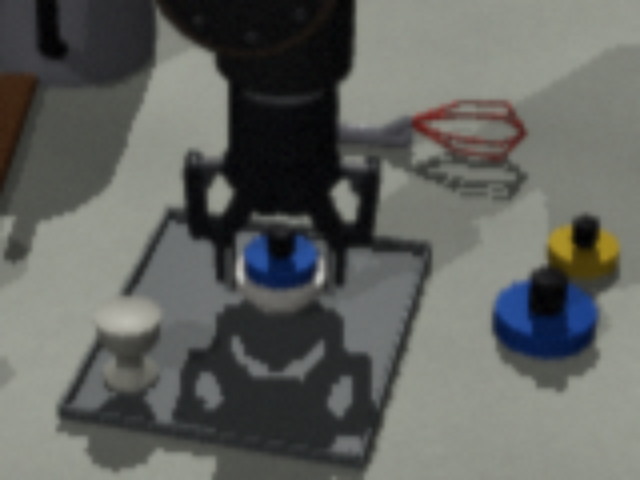

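The fingers hold the white rim at 54 N with the cap still nested (side crop about (280,270)). Lift.

```bash
python3 -m pendant '[[60,[0,0,-4],0],[60,[0,0,-12],0],[60,[0,0,-24],0],[60,[0,0,-40],0],[60,[0,0,-58],0],[60,[0,0,-72],0],[60,[0,0,-80],0],[60,[0,0,-80],0]]'
python3 -m pendant '[[60,[0,0,-4],0],[60,[0,0,-14],0],[60,[0,0,-30],0],[60,[0,0,-48],0],[60,[0,0,-62],0],[60,[0,0,-68],0],[60,[0,0,-68],0],[60,[0,0,-68],0]]'
python3 - <<'E'
from h import *
p=cam("wrist"); cv2.imwrite("pics/w6.png",p["frame"]); o=ctrl.get_obs(); print(o["ee_pos"])
m=cv2.inRange(cv2.cvtColor(p["frame"],cv2.COLOR_BGR2HSV),(105,120,60),(130,255,255))
for c in cv2.findContours(m,cv2.RETR_EXTERNAL,cv2.CHAIN_APPROX_NONE)[0]:
    if cv2.contourArea(c)>800: e=cv2.fitEllipse(cv2.convexHull(c)); print(e, atz(p,e[0],o["ee_pos"][2]-182+38))
for d in ctrl.landmark_of(p,"knob")[:1]: print(px(d),atz(p,px(d),o["ee_pos"][2]-182+55))
E
```

```text
clock: 11.03
ee_pos: [529.5, -211.0, 263.1]
ee_rot: [0.707, -0.707, 0.002, -0.001]
ft_force: [0.9, -0.5, -1.2]
grip_width: 0.78
finger_force: 55.9
clock: 11.7
ee_pos: [528.7, -210.8, 328.2]
ee_rot: [-0.707, 0.707, 0.0, -0.0]
ft_force: [0.2, 0.3, -2.1]
grip_width: 0.776
finger_force: 56.0
[ 528.54425958 -210.78649727  327.66738811]
((280.78704833984375, 313.3360900878906), (140.5049591064453, 148.308349609375), 92.02236938476562) [ 528.10391289 -209.64169249  183.66738811]
((498.9421691894531, 204.5260009765625), (81.37367248535156, 89.11343383789062), 60.99201202392578) [ 453.09613802 -252.42468141  183.66738811]
[280.616 346.416] [ 528.16030561 -208.78186456  200.66738811]
```

View pics/w6.png

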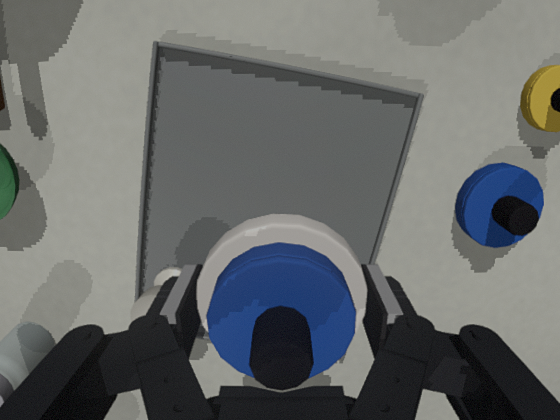

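The pair is level in the fingers and the weight reads about 2 N. Carry it slowly to the pot.

```bash
python3 -m pendant '[[60,[-5,-1,0],0],[60,[-15,-3,0],0],[60,[-32,-5,0],0],[60,[-55,-6,0],0],[60,[-80,-7,0],0],[60,[-105,-8,0],0],[60,[-130,-9,0],0],[60,[-155,-10,0],0]]' | grep pos
python3 -m pendant '[[60,[-25,-1,0],0],[60,[-50,-2,0],0],[60,[-75,-3,0],0],[60,[-100,-3.5,0],0],[60,[-125,-3.5,0],0],[60,[-150,-3.5,0],0],[60,[-175,-3.5,0],0],[60,[-200,-3.5,0],0]]' | grep -E "pos|for"
python3 -m pendant '[[60,[-25,0,0],0],[60,[-50,0,0],0],[60,[-75,0,0],0],[60,[-100,0,0],0],[60,[-125,0,0],0],[60,[-145,0,0],0],[60,[-160,0,0],0],[60,[-170,0,0],0]]' | grep pos
python3 -m pendant '[[60,[0,0,0],0],[60,[0,0,0],0],[60,[0,0,0],0],[60,[0,0,0],0]]'
cat > pot.py <<'E'
from h import *
p=cam("wrist"); cv2.imwrite("pics/w7.png",p["frame"]); o=ctrl.get_obs(); print(o["ee_pos"])
f=p["frame"].astype(int); m=((f[...,2]>110)&(f[...,1]<60)&(f[...,0]<60)).astype(np.uint8); m[150:]=0
c=max(cv2.findContours(m,cv2.RETR_EXTERNAL,cv2.CHAIN_APPROX_NONE)[0],key=cv2.contourArea)
e=cv2.fitEllipse(c); print("ellipse",e,atz(p,e[0],84))
for n,z in (("pot_rim",84),("flap_press",55.5),("knob",o["ee_pos"][2]-127)):
  for d in ctrl.landmark_of(p,n)[:2]: print(n,px(d),d["conf"],atz(p,px(d),z))
E
python3 pot.py
```

```text
ee_pos: [538.7, -54.0, 328.3]
ee_pos: [541.9, 146.1, 328.3]
ft_force: [0.6, -0.5, -1.6]
finger_force: 56.0
ee_pos: [542.1, 316.0, 328.3]
clock: 14.13
ee_pos: [542.5, 313.1, 328.8]
ee_rot: [-0.707, 0.707, 0.0, -0.0]
ft_force: [0.1, 1.2, -2.0]
grip_width: 0.773
finger_force: 56.0
[542.55396902 313.11840973 328.85299758]
ellipse ((280.1372375488281, 55.291351318359375), (100.7676010131836, 105.4251937866211), 7.269286632537842) [542.19623747 218.80542674  84.        ]
pot_rim [279.104  55.986] 0.86 [542.76920401 219.17338951  84.        ]
pot_rim [271.712 186.9  ] 0.73 [547.50688524 294.82920351  84.        ]
flap_press [271.712 187.194] 0.56 [548.27281865 303.44290316  55.5       ]
knob [281.904 345.996] 0.97 [541.57039482 314.40944294 201.85299758]
```

Pot confirmed at (542.2, 218.8). Move over it and lower.

```bash
python3 -m pendant '[[60,[10,0,0],0],[60,[30,0,0],0],[60,[52,0,0],0],[60,[74,0,0],0],[60,[88,0,0],0],[60,[95,0,0],0],[60,[95,0,0],0],[60,[95,0,0],0]]' | grep pos
python3 -m pendant '[[60,[0,0,10],0],[60,[0,0,25],0],[60,[0,0,40],0],[60,[0,0,52],0],[60,[0,0,60],0],[60,[0,0,64],0],[60,[0,0,64],0],[60,[0,0,64],0]]'
python3 -m pendant '[[60,[0,0,2],0],[60,[0,0,4],0],[60,[0,0,6],0],[60,[0,0,8],0],[60,[0,0,8],0]]'
```

```text
ee_pos: [542.7, 218.9, 329.0]
clock: 15.67
ee_pos: [542.6, 219.6, 264.7]
ee_rot: [0.707, -0.707, 0.0, 0.0]
ft_force: [0.0, 0.4, -0.8]
grip_width: 0.775
finger_force: 56.0
clock: 16.08
ee_pos: [542.3, 219.0, 256.4]
ee_rot: [-0.707, 0.707, 0.0, -0.0]
ft_force: [0.4, -0.5, -2.1]
grip_width: 0.772
finger_force: 56.0
```

```bash
python3 -m pendant '[[60,[0.5,0,2],0],[60,[0.5,0,4],0],[60,[0.5,0,6],0],[60,[0.5,0,7],0],[60,[0.5,0,8],0],[60,[0.5,0,8],0]]'
python3 -m pendant '[[60,[0,0,1],0],[60,[0,0,2],0],[60,[0,0,2],0]]'
```

```text
clock: 16.58
ee_pos: [542.4, 218.5, 248.4]
ee_rot: [-0.707, 0.707, 0.0, -0.0]
ft_force: [0.4, 0.1, -1.7]
grip_width: 0.778
finger_force: 56.0
clock: 16.83
ee_pos: [542.5, 218.7, 247.3]
ee_rot: [0.707, -0.707, 0.0, -0.0]
ft_force: [-1.0, -0.3, 3.3]
grip_width: 0.771
finger_force: 56.6
```

Contact at 247 mm, as predicted for a seated lid. Let go and rise.

```bash
python3 -m pendant '[[72,[0,0,0],0],[85,[0,0,0],0],[85,[0,0,0],0],[85,[0,0,0],0],[85,[0,0,0],0],[85,[0,0,0],0]]'
python3 -m pendant '[[85,[0,0,-10],0],[85,[0,0,-30],0],[85,[0,0,-55],0],[85,[0,0,-80],0],[85,[0,0,-80],0],[85,[0,0,-80],0],[85,[0,0,-80],0]]' | grep pos
python3 - <<'E'
from h import *
o=ctrl.get_obs();p=cam("wrist");q=cam("side");s=cam("scene"); print(o["ee_pos"])
L=[]
for n in ("knob","inner_seat"):
  L=[]
  for r,nm in ((p,"w"),(q,"side"),(s,"scene")):
    ds=[d for d in ctrl.landmark_of(r,n) if np.linalg.norm(px(d)-proj(r,[542,219,110]))<60]
    if ds: L.append((r,px(ds[0])));print(n,nm,px(ds[0]),ds[0]["conf"],atz(r,px(ds[0]),120 if n=="knob" else 84))
  if len(L)>1: print(n,tri(L))
m=cv2.inRange(cv2.cvtColor(p["frame"],cv2.COLOR_BGR2HSV),(105,120,60),(130,255,255))
for c in cv2.findContours(m,cv2.RETR_EXTERNAL,cv2.CHAIN_APPROX_NONE)[0]:
    if cv2.contourArea(c)>2000: e=cv2.fitEllipse(cv2.convexHull(c)); print("blue",e, atz(p,e[0],103))
a=cv2.resize(q["frame"][230:350,200:340],(467,400)); b=cv2.resize(s["frame"][110:210,270:350],(320,400))
cv2.imwrite("pics/c8.png",np.hstack([a,b])); cv2.imwrite("pics/w8.png",p["frame"])
E
```

```text
clock: 17.33
ee_pos: [542.5, 218.6, 246.6]
ee_rot: [-0.707, 0.707, -0.0, -0.0]
ft_force: [-0.3, 0.2, 0.0]
grip_width: 0.998
finger_force: 0.0
ee_pos: [542.2, 218.4, 327.0]
[542.19724412 218.44321509 327.02660608]
knob w [279.216 242.802] 0.59 [542.60355748 220.10834755 120.        ]
knob side [270.088 269.388] 0.74 [546.91826332 213.18978997 120.        ]
knob scene [309.4   162.582] 0.64 [541.11109404 216.21508526 120.        ]
knob (array([543.70254326, 216.41229135, 122.56604196]), [array([-2.1, -4.3]), array([1.4, 0.3]), array([ 0.7, -0.5])])
inner_seat scene [308.728 170.814] 0.53 [537.2277624  220.82274837  84.        ]
blue ((280.47137451171875, 230.3248291015625), (92.75958251953125, 93.52860260009766), 109.0193862915039) [541.9636539  220.21057877 103.        ]
```

View pics/c8.png

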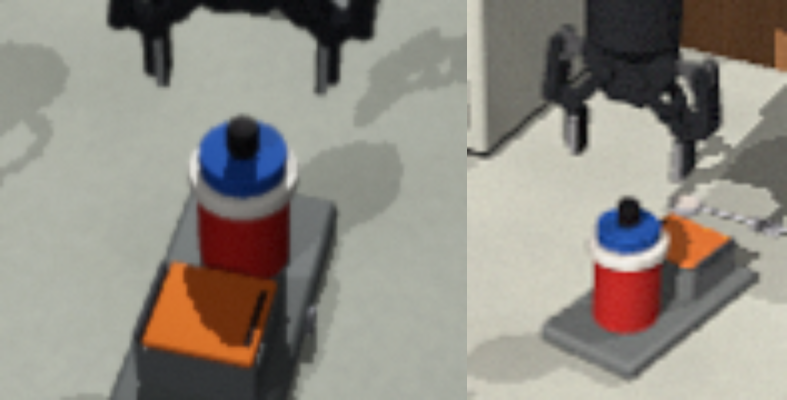

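View pics/w8.png

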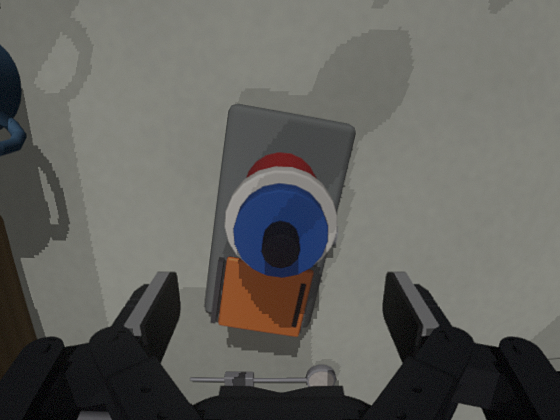

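The pair is seated level, nested, and the flap is flat (crop pot about (240,200); wrist knob (281,243)). Next I grip the knob with fingertips about 114 mm up.

```bash
python3 -m pendant '[[40,[-1,0,0],0],[40,[-1,0,0],0],[40,[-1,0,0],0],[40,[-1,0,10],0],[40,[-1,0,22],0],[40,[-1,0,32],0],[40,[-1,0,39],0],[40,[-1,0,39],0]]'
python3 -m pendant '[[10,[0,0,0],0],[10,[0,0,0],0],[10,[0,0,0],0],[10,[0,0,0],0],[10,[0,0,0],0],[10,[0,0,0],0],[10,[0,0,0],0]]' 40
```

```text
clock: 19.03
ee_pos: [541.9, 219.2, 285.5]
ee_rot: [-0.707, 0.707, 0.0, -0.002]
ft_force: [-0.4, 0.8, 0.5]
grip_width: 0.47
finger_force: 0.0
clock: 19.62
ee_pos: [542.5, 219.7, 288.0]
ee_rot: [0.707, -0.707, 0.0, -0.0]
ft_force: [-1.1, 0.2, 1.0]
grip_width: 0.217
finger_force: 39.1
```

Gripped at 18.5 mm opening. Lift slowly.

```bash
python3 -m pendant '[[10,[0,0,-2],0],[10,[0,0,-5],0],[10,[0,0,-9],0],[10,[0,0,-14],0],[10,[0,0,-20],0],[10,[0,0,-28],0],[10,[0,0,-37],0],[10,[0,0,-47],0]]' | grep -E "pos|for"
python3 -m pendant '[[10,[0,0,-10],0],[10,[0,0,-20],0],[10,[0,0,-28],0],[10,[0,0,-33],0],[10,[0,0,-33],0],[10,[0,0,-33],0],[10,[0,0,-33],0],[10,[0,0,-33],0]]'
python3 - <<'E'
from h import *
q=cam("side");s=cam("scene")
a=cv2.resize(q["frame"][210:350,200:340],(400,400)); b=cv2.resize(s["frame"][110:210,270:350],(320,400))
cv2.imwrite("pics/c9.png",np.hstack([a,b]))
E
```

```text
ee_pos: [542.4, 219.6, 335.7]
ft_force: [0.7, -0.0, -0.1]
finger_force: 39.0
clock: 20.95
ee_pos: [542.3, 219.5, 367.0]
ee_rot: [-0.707, 0.707, 0.0, -0.001]
ft_force: [-0.5, -1.4, -0.7]
grip_width: 0.211
finger_force: 39.1
```

View pics/c9.png

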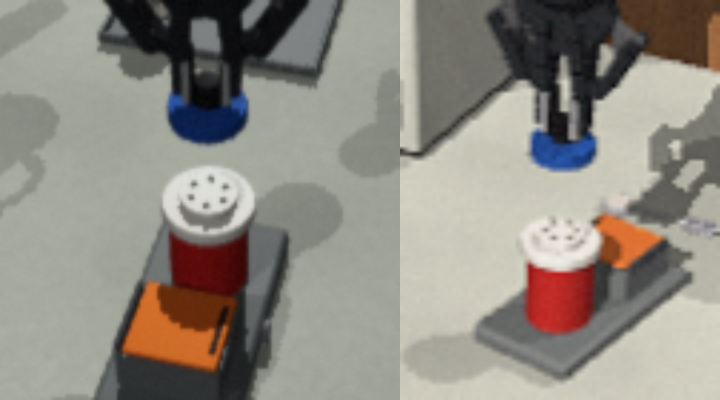

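The blue cap hangs level in the fingers at (205,110). The white vented lid is seated on the pot at (208,205), and the flap is shut. Hand in.

```bash
python3 -c "
from cell import ctrl
print(ctrl.finish_job())"
```

```text
the job is handed in; nothing more can be done
None
```

I handed the job in at about 21 s on the robot clock. The flap is snapped shut, the white lid is seated on the pot, and the blue outer lid is held level about 8 cm above where it sat; the hand-in call returned no verdict.

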